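Clamp the biscuit tin and hold the lid press down

ROBOT

A 6-joint arm with a two-finger parallel gripper is mounted at the origin on the work surface. World frame = base frame: x ahead of the robot, y to its left, z up, the work surface at z = 0. Lengths are in m, angles in rad, forces in N, time in s.
With the tool pointing down it reaches from about 0.35 to 0.975 m from the base axis. Payload 4.9 kg.
Tool frame: the origin (TCP) lies midway between the tips of the shut fingers; the grasp point (between the pads) lies 19 mm behind it; z points along the fingers, y is the direction in which the jaws open and shut (so a half turn about z gives the same grasp; the last joint's range is limited). The gripper opens to 85 mm and grips with 20 to 120 N. Pads are 22 mm wide; open, the fingers measure 114 mm over their backs; the gripper's body (76 mm by 85 mm) begins 54 mm behind the grasp point. The pads swing forward as they close: fully open they stand 13 mm farther back than shut.
Start: joints at [1.02, 0.053, 1.613, -0, 1.476, -0.119], TCP at [0.262, 0.568, 0.231] pointing down, gripper open.
Joint ranges: [-3.01, 3.01], [-1.01, 2.22], [0.06, 2.58], [-1.02, 4.17], [0.09, 2.62], [-3.14, 3.14]. Speed limits (rad/s): [2.57, 2.57, 3.14, 3.14, 3.14, 3.14].

INTERFACE

Orientations are given as a unit quaternion [w, x, y, z].
In Python, from plant import manip, cams gives the robot as it stands.
- The arm moves only by the tool jog_arm, never from a script. Its argument "targets" is a list of rows, each a list of 4 numbers: the shift along the tool's x, y, z in m, then the turn about the tool's z in degrees. A call has 1 to 5 rows; each row is the pose to reach, as a shift and turn from the pose commanded when the call began, along the tool's axes at that moment; what a row does not reach only later rows make up. A row lasts 1/12 s, in which the tool goes at most 41.7 mm and 7.16 degrees, less where a joint would pass 70% of its speed; a pose out of reach is approached as far as the arm can. A call with a gripper value outside its range is refused whole. "fingers" is the opening, from 0 (shut) to 1 (fully open), set as the call begins (left out, the last holds). The fingers move at their own pace and stop on an object; the grip force is fixed at half the most. Time passes only in rows, so rows that repeat a pose let the fingers close. It gives the time, the measured TCP pose, the force and the opening at its end, in the units of the state.
- manip.state(): the state, without advancing time (a new reading comes with each control period).
- cams.grab_frame(name): name is "scene" or "top"; returns the picture (384x512x3 uint8, red, green, blue); there is no depth.
- cams.get_calibration(name): a dict with "camera_matrix" (3x3 intrinsics, pixels), "cam_to_world" (4x4, takes a point from camera to world coordinates). Camera axes: x right, y up, looking along -z (the intrinsics and any distortion apply to the point x, -y, -z); pixel columns grow to the right and rows downward; lengths in m; the calibration is good to about 2 mm. A picture is of the moment at which its call begins. get_calibration takes no time and is no camera call.
- manip.job_done(): hands the job in, once; it reports no verdict.
The state is a dict: "time": time; "joint_pos": joint angles; "joint_vel": joint speeds; "joint_efforts": joint torques, N m; "tool_pos": TCP position; "tool_rot": TCP orientation; "contact_force": force on the tool from outside, world axes, zero at the start; "ft_torque": the same for the moment, N m; "gripper_width": opening from 0.0 (shut) to 1.0 (fully open).
Only numpy, scipy, OpenCV 4.12 (cv2) and the standard library are available. Lean on these libraries where they do the work, as an engineer would, in place of code of your own. Each camera call takes 0.05 s, during which the arm holds its last target. There are 200 camera calls.

TASK

The red biscuit tin stands loose in the blue lid press: turn the press's captive brass hex nut clockwise with the fingers until it is tight and the rubber jaw clamps the tin. Only then push down the red paddle at the end of the press lever until the needle stands in the green band, never letting it run into the red, and keep it pressed there; the program finishes while still holding the paddle down, with nothing let go. Leave everything else on the bench undisturbed.

Things in the scene. Friction and masses are not known exactly. Their poses are not given: they have to be found in the camera images.
- press: blue bench lid press, fixed, yaw varies. Origin on the bench under the tin's place, z up. Bed 12 mm thick, x -180 to +75, y -75 to +160 mm. Tin stands between a fence (x +40 to +55, 52 mm high) and the jaw on the -x side; low side stops 28 mm high. Nut at (-135, 0) mm. Two cheeks at y 105 to 155, 172 mm high, carry the lever hinge; handling room is clear on the -x and -y sides
- nut_mid (a point): middle of the brass hex nut: 34 mm across flats, 28 mm tall, vertical axis, 69 mm above the bench, 14 mm under its top face; a stud end stands 9 mm above it. Under it a washer of 40 mm (top at 55 mm) and a housing 56 mm square (top at 42 mm); the jaw is 39 mm high. Axes turn with the nut: one pair of flats faces +y and -y, the others lie at 60 degrees; a red stripe on top points along +x
- nut (a joint): turn of the nut in rad, growing clockwise seen from above; starts at 0 to 0.5, hard stop at 2.0. It stays where it is left (friction 0.1 N m). At 0 its point's axes are the press's. It drives the jaw 4 mm per rad: the pad meets the tin, pushes it against the fence and clamps it from about 1.2 on; tight means beyond 1.6
- jaw_pad: black rubber pad of the jaw, 46 mm wide, 22 mm high, sprung (2.5 N per mm) on the jaw; presses the tin in the press's +x direction; its origin is 6.5 mm behind the pad's rear face, 15 mm above the bench
- tin: red and white square biscuit tin with white lid, 80 x 80 mm, 70 mm tall, 0.3 to 0.5 kg, standing loose on the bed with about 2 mm play; origin at the centre of its underside
- lever (a joint): angle of the press lever in rad: 0 up (let go, 0.384 above level), grows as the paddle is pushed down, level at 0.384, stop at 0.46. Spring return: about 7 N at the paddle starts it, 10 to 15 N holds it in the green band. The needle is in the green band from 0.32 to 0.39 and in the red beyond 0.41
- lever_hinge (a point): middle of the lever's hinge, 150 mm above the bench, 120 mm along the press's +y; the hinge axis is the press's x. The lever reaches from here towards the press's -y
- paddle_top (a point): middle of the top face of the red paddle at the lever's end, 255 mm from the hinge along the lever and 14 mm above the lever's centre line; 70 mm (press x) by 64 mm along the lever, 14 mm thick; axes swing with the lever, and are the press's while it is let go. 259 mm above the bench when let go, about 171 mm in the middle of the green band
- foot: black rubber ball foot of 28 mm on a spring plunger under the lever, 120 mm from the hinge; meets the tin's lid at a lever angle of about 0.29 and is then pressed with about 2 N plus 0.7 N per mm; origin on the lever's centre line
- spare_tin: bystander: another red and white tin, 80 x 80 x 70 mm, origin under its centre
- gold_tin: bystander: gold tin with white lid, 80 x 80 x 70 mm, origin under its centre
- ribbon_spool: bystander: spool of red ribbon lying flat, 100 mm across, 36 mm high, origin under its centre
- gold_spool: bystander: spool of yellow ribbon lying flat, 90 mm across, 30 mm high, origin under its centre
- candy_jar: bystander: amber jar with white cap, 76 mm across, 130 mm tall, origin under its centre
- gift_carton: bystander: cardboard box 100 x 140 x 70 mm, origin under its centre
- tape_roll: bystander: roll of white tape lying flat, 90 mm across, 24 mm high, origin under its centre
- dial (a point): middle of the dial's green band, above the hinge on the press's +x side, 250 mm above the bench: a fixed arc of segments, outer radius 110 mm about the hinge axis (white, then green, a thin yellow one, then red); a black needle on the lever, upright when the lever is level, sweeps in front of it on the +x side and enters green from the white side as the paddle goes down
- lever_arm: the aluminium lever with its red paddle, one rigid piece; bar 16 mm wide, 24 mm high; origin on the hinge axis at its middle
There are look-alikes about, which are no part of the job. What is shaped like the tin but orange, pink or turquoise is not meant.

How it is judged:
On the way, in this order (a step that is already met when the one before it is completed fails the run):
1. the nut is turned tight (beyond 1.6 rad) and the jaw pad clamps the tin with more than 1.5 N (value of joint nut above 1.6 rad and contact force between jaw_pad and tin above 1.5 N), for 0.2 s.
2. the lever is pushed down into the green band (0.32 to 0.39 rad), the foot pressing the tin's lid with more than 2.5 N (value of joint lever between 0.32 and 0.39 rad and contact force between foot and tin above 2.5 N), for 0.3 s.
At the end, for the whole second after the job is handed in: robot holding the lever down with over 3 N, lever at 0.32 to 0.39 rad (green band), foot pressing the lid with over 2.5 N; nut beyond 1.6 rad, jaw pad clamping the tin with over 1.5 N; tin upright (0.06 rad) and within 6 mm of its place (all of step 1 and all of step 2 and contact force between any of the fingers, the arm and lever_arm above 3 N and angle between tin's own z axis and vertical below 0.06 rad and horizontal distance between tin and press below 0.006 m); the arm keeps its last pose, push and grip.
It fails at once if the needle runs into the red (lever beyond 0.42 rad) (value of joint lever above 0.42 rad).
It fails at once if the lever is pushed down (beyond 0.2 rad) before the nut is tight (value of joint lever above 0.2 rad and value of joint nut below 1.55 rad).
It fails at once if a bystander on the bench is moved by more than 30 mm (distance of any of spare_tin, gold_tin, ribbon_spool, gold_spool, candy_jar, gift_carton, tape_roll from where it was at the start of the episode above 0.03 m).
It also fails if it takes over 67 s, if anything falls off the work surface, if the arm or the gripper's body presses on something with over 40 N, if the wrist force passes 120 N, or if a joint passes its speed limit or range.

## Working session

There is one attempt and no reset: what is moved stays moved. The work goes in short steps, Python scripts to look and compute and a tool call to move; the robot and the scene stay as the last step left them, time stands still between calls to the robot, and variables do not carry over. Pictures are saved under pics/ and viewed, about 8 in all and at most 12, crops included, and the job is handed in when it is done.

Besides the shell and the picture viewer there is one more tool, called after ">>>" by a JSON object that holds its "api" and its "payload", one argument or row to a line. jog_arm: Moves the arm, as the interface text tells. Its arguments: {"type":"object","properties":{"targets":{"type":"array"},"fingers":{"type":"number"}},"required":["targets"]}

```bash
mkdir -p pics; ls
python3 - <<'E'
from plant import manip, cams
import cv2,numpy as np
for n in("scene","top"):
    im=cams.grab_frame(n); cv2.imwrite(f"pics/{n}0.png",cv2.cvtColor(im,cv2.COLOR_RGB2BGR))
    c=cams.get_calibration(n); print(n,np.round(c["camera_matrix"],1).tolist(),np.round(c["cam_to_world"],3).tolist(),c.keys())
a=cv2.imread("pics/scene0.png")
print(manip.state())
E
```

```text
pics
scene [[368.6, 0.0, 254.8], [0.0, 368.6, 186.3], [0.0, 0.0, 1.0]] [[0.429, -0.66, 0.616, 1.335], [0.903, 0.316, -0.291, -0.424], [-0.002, 0.681, 0.732, 1.055], [0.0, 0.0, 0.0, 1.0]] dict_keys(['camera_matrix', 'cam_to_world'])
top [[438.7, 0.0, 249.1], [0.0, 438.7, 193.5], [0.0, 0.0, 1.0]] [[0.023, 0.998, -0.052, 0.499], [-1.0, 0.024, 0.006, -0.052], [0.007, 0.051, 0.999, 1.767], [0.0, 0.0, 0.0, 1.0]] dict_keys(['camera_matrix', 'cam_to_world'])
{'time': 0.1, 'joint_pos': array([ 1.02001972e+00,  5.33134922e-02,  1.61416029e+00, -1.32455114e-05,
        1.47599658e+00, -1.18992853e-01]), 'joint_vel': array([-0.001743  , -0.00415587, -0.0032457 , -0.00236312,  0.00099618,
       -0.00054449]), 'joint_efforts': array([ 8.21790927e-04, -3.94903457e+01, -3.71363318e+01,  3.13789349e-05,
        3.91094713e-03,  3.11118708e-05]), 'tool_pos': array([0.26125853, 0.56715388, 0.23016976]), 'tool_rot': array([-3.02337433e-04,  2.14217975e-01,  9.76785431e-01, -8.88864476e-04]), 'contact_force': array([-0.2986286 , -0.13167694, -0.21869931]), 'ft_torque': array([-0.03801932, -0.01328693, -0.03530882]), 'gripper_width': 0.9990237167282697}
```

View pics/scene0.png

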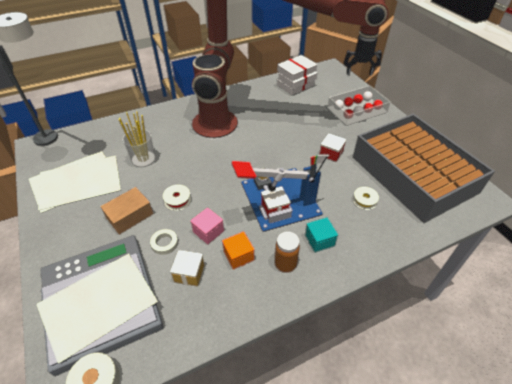

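View pics/top0.png

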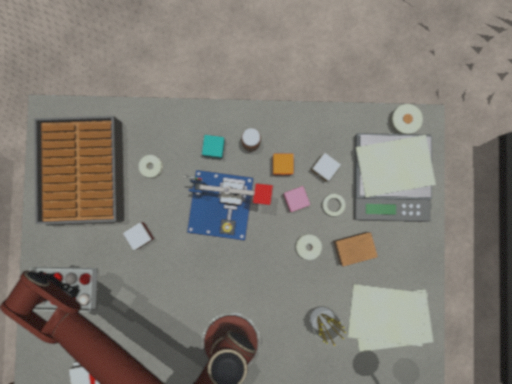

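The press sits at about (222,205) in the top picture. The paddle is at (263,194) and the nut at (228,227), so the press's yaw is small. Next I'll measure the bed, paddle and nut.

```bash
cat > h.py <<'E'
from plant import manip, cams
import cv2,numpy as np
def ray(n,u,v):
    c=cams.get_calibration(n);K=np.array(c["camera_matrix"]);T=np.array(c["cam_to_world"])
    p=np.linalg.solve(K,[u,v,1]);d=T[:3,:3]@(p*[1,-1,-1]);return T[:3,3],d
def onz(n,u,v,z):
    o,d=ray(n,u,v);return (o+d*(z-o[2])/d[2])[:2]
def proj(n,P):
    c=cams.get_calibration(n);K=np.array(c["camera_matrix"]);T=np.array(c["cam_to_world"])
    q=T[:3,:3].T@(np.array(P)-T[:3,3]);q=K@(q*[1,-1,-1]);return q[:2]/q[2]
def crop(im,x,y,w,h,s,f):
    c=cv2.resize(im[y:y+h,x:x+w],None,fx=s,fy=s,interpolation=cv2.INTER_CUBIC);cv2.imwrite(f,cv2.cvtColor(c,cv2.COLOR_RGB2BGR))
E
python3 - <<'E'
from h import *
t=cv2.cvtColor(cv2.imread("pics/top0.png"),cv2.COLOR_BGR2RGB);s=cv2.cvtColor(cv2.imread("pics/scene0.png"),cv2.COLOR_BGR2RGB)
A=np.zeros((600,800,3),np.uint8)
crop(t,180,160,100,90,6,"pics/a.png");crop(s,225,145,110,90,6,"pics/b.png")
h=cv2.cvtColor(t,cv2.COLOR_RGB2HSV)
m=cv2.inRange(h,(105,120,50),(125,255,255));m[:150]=0;m[260:]=0;m[:,:170]=0;m[:,300:]=0
pts=cv2.findNonZero(cv2.morphologyEx(m,cv2.MORPH_OPEN,np.ones((3,3))))
r=cv2.minAreaRect(pts);b=cv2.boxPoints(r);W=[onz("top",*p,.012) for p in b];print(b,np.round(W,4))
r2=cv2.inRange(h,(0,150,100),(8,255,255))|cv2.inRange(h,(172,150,100),(180,255,255))
k,l,st,c=cv2.connectedComponentsWithStats(r2)
for i in range(1,k):
    if st[i,4]>60: print("red",st[i],c[i],onz("top",*c[i],.257))
y=cv2.inRange(h,(18,80,80),(32,255,255));k,l,st,c=cv2.connectedComponentsWithStats(y)
for i in range(1,k):
    if st[i,4]>15: print("yel",st[i],c[i],onz("top",*c[i],.083))
E
```

```text
[[187.93015 231.52402]
 [196.06116 170.54147]
 [251.80353 177.97379]
 [243.67252 238.95633]] [[ 0.4324  0.1774]
 [ 0.6769  0.1523]
 [ 0.6524 -0.072 ]
 [ 0.408  -0.0453]]
red [253 184  19  20 304] [262.41776316 193.75986842] [ 0.57732221 -0.10702687]
yel [274 155  19  18 295] [282.45762712 162.97966102] [ 0.70708371 -0.18808582]
yel [222 223  10   9  55] [226.41818182 227.09090909] [0.45539665 0.02156   ]
yel [327 317  13  10  56] [333.125 321.25 ] [ 0.10891815 -0.39202209]
yel [318 319   8  23  71] [321.07042254 330.25352113] [ 0.07429472 -0.34678485]
```

View pics/a.png

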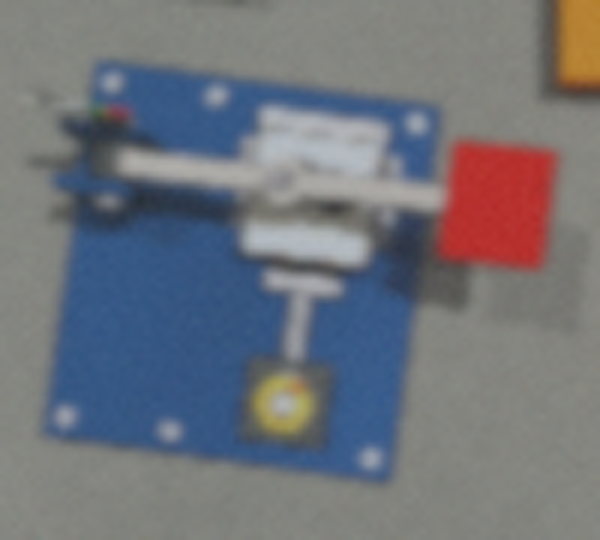

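View pics/b.png

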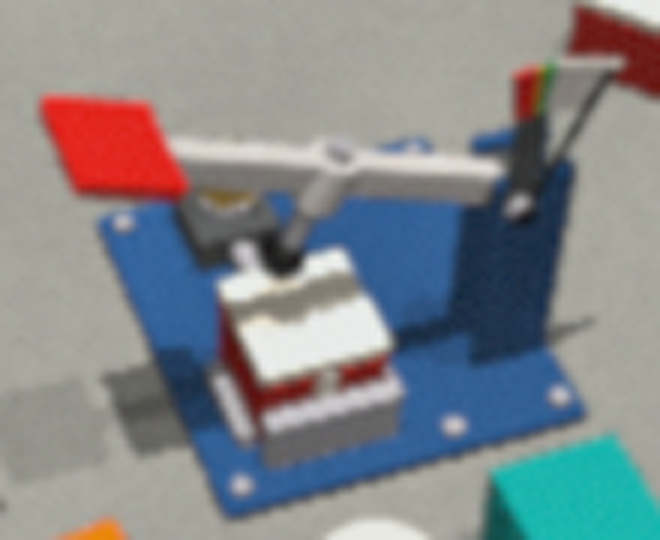

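The crops show the nut at about top px (227,227) with its red stripe pointing up and to the right, so it starts near 0.5 rad. Bed, nut and paddle agree to within 2 mm:

| Item | Value |
|---|---|
| Press origin | about (0.590, 0.005) |
| Press yaw | about -6.3° |
| Nut | (0.4557, 0.0205) |
| Paddle | (0.577, -0.106) |

I'll go above the nut now.

>>> {"api": "jog_arm", "payload": {
  "targets": [
    [-0.405,-0.415,0,8],
    [-0.405,-0.415,0,8],
    [-0.405,-0.415,0,8],
    [-0.405,-0.415,0,8],
    [-0.405,-0.415,0,8]
  ],
  "fingers": 1
}}

```text
time: 0.52
tool_pos: [0.3312, 0.3694, 0.2306]
tool_rot: [-0.0, 0.281, 0.96, -0.0]
contact_force: [1.3, -1.0, 0.6]
gripper_width: 1.002
```

```bash
cat >> h.py <<'E'
def rel(x,y,z,phi=None):
    s=manip.state();p=s["tool_pos"];w,a,b,c=s["tool_rot"]
    from scipy.spatial.transform import Rotation as Ro
    R=Ro.from_quat([a,b,c,w]).as_matrix()
    f=np.degrees(np.arctan2(R[1,1],R[0,1]))
    print("t",round(s["time"],2),"pos",p.round(4),"phi",f.round(1),"local",(R.T@(np.array([x,y,z])-p)).round(4),"turn",None if phi is None else round(f-phi,1),"F",s["contact_force"].round(1),"M",s["ft_torque"].round(2),"w",round(s["gripper_width"],3),"q",s["joint_pos"].round(2))
E
python3 -c "
from h import *
rel(.4557,.0205,.2306,57)"
```

```text
t 0.52 pos [0.3312 0.3694 0.2306] phi 57.3 local [-2.932e-01 -2.264e-01  2.000e-04] turn 0.3 F [ 1.3 -1.   0.6] M [-0.06  0.    0.01] w 1.002 q [ 0.69 -0.26  1.91 -0.    1.5  -0.31]
```

>>> {"api": "jog_arm", "payload": {
  "targets": [
    [-0.293,-0.226,0,0],
    [-0.293,-0.226,0,0],
    [-0.293,-0.226,0,0],
    [-0.293,-0.226,0,0],
    [-0.293,-0.226,0,0]
  ]
}}

```text
time: 0.93
tool_pos: [0.4011, 0.1732, 0.231]
tool_rot: [0.0, 0.282, 0.96, 0.0]
contact_force: [1.2, -0.6, 0.2]
gripper_width: 0.999
```

```bash
python3 -c "
from h import *
rel(.4557,.0205,.2,57)"
```

```text
t 0.93 pos [0.4011 0.1732 0.231 ] phi 57.3 local [-0.1284 -0.0989  0.031 ] turn 0.3 F [ 1.2 -0.6  0.2] M [-0.01 -0.05  0.03] w 0.999 q [ 0.24 -0.43  2.03 -0.    1.54 -0.76]
```

>>> {"api": "jog_arm", "payload": {
  "targets": [
    [-0.128,-0.099,0.031,0],
    [-0.128,-0.099,0.031,0],
    [-0.128,-0.099,0.031,0],
    [-0.128,-0.099,0.031,0],
    [-0.128,-0.099,0.031,0]
  ]
}}

```text
time: 1.35
tool_pos: [0.4556, 0.0171, 0.1983]
tool_rot: [-0.001, 0.285, 0.958, -0.001]
contact_force: [-0.5, 0.8, -0.3]
gripper_width: 0.999
```

Run:
```python
from h import *
rel(.4557,.0205,.061,57)
t=cams.grab_frame("top");s=cams.grab_frame("scene")
u=proj("scene",[.4557,.0205,.08]).astype(int);print(u,proj("scene",[.4557,.0205,.2]),proj("top",[.4557,.0205,.08]))
crop(s,u[0]-60,u[1]-55,130,95,6,"pics/c.png")
```

```text
t 1.35 pos [0.4556 0.0171 0.1983] phi 56.8 local [0.0016 0.0033 0.1373] turn -0.2 F [-0.5  0.8 -0.3] M [0.03 0.02 0.06] w 0.999 q [-0.12 -0.35  2.03 -0.    1.46 -1.12]
[261 171] [262.10039609 147.16483146] [226.73152599 226.99850656]
```

View pics/c.png

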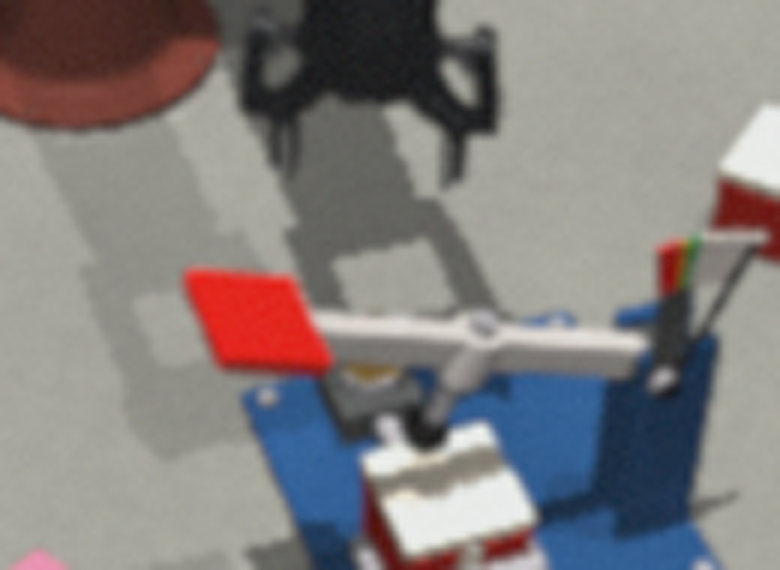

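The gripper is centred above the nut, with its tips at crop (286,165) and (452,180). The nut shows under the lever at crop (370,365). I'll descend now.

>>> {"api": "jog_arm", "payload": {
  "targets": [
    [0,0,0,0],
    [0.001,0.001,0.03,0],
    [0.001,0.001,0.065,0],
    [0.001,0.001,0.1,0],
    [0.001,0.001,0.11,0]
  ]
}}

```text
time: 1.87
tool_pos: [0.451, 0.0259, 0.0851]
tool_rot: [-0.004, 0.28, 0.96, -0.001]
contact_force: [-0.9, 0.3, -0.6]
gripper_width: 1.004
```

```bash
python3 -c "
from h import *
rel(.4557,.0205,.061,57)"
```

```text
t 1.87 pos [0.451  0.0259 0.0851] phi 57.4 local [-0.007  -0.002   0.0241] turn 0.4 F [-0.9  0.3 -0.6] M [0.01 0.06 0.02] w 1.004 q [-0.11 -0.23  2.13  0.    1.25 -1.11]
```

>>> {"api": "jog_arm", "payload": {
  "targets": [
    [0,0,0,0],
    [0,0,0,0],
    [0,0,0,0]
  ]
}}

```text
time: 2.12
tool_pos: [0.4569, 0.0243, 0.093]
tool_rot: [0.002, 0.281, 0.96, 0.0]
contact_force: [-0.0, 0.6, 0.7]
gripper_width: 1.0
```

```bash
python3 -c "
from h import *
rel(.4557,.0205,.061,57)"
```

```text
t 2.12 pos [0.4569 0.0243 0.093 ] phi 57.3 local [-0.0009 -0.0039  0.032 ] turn 0.3 F [-0.   0.6  0.7] M [0.04 0.01 0.02] w 1.0 q [-0.11 -0.24  2.12 -0.    1.25 -1.11]
```

>>> {"api": "jog_arm", "payload": {
  "targets": [
    [-0.001,-0.004,0.012,0],
    [-0.001,-0.004,0.024,0],
    [-0.001,-0.004,0.031,0],
    [-0.001,-0.004,0.031,0],
    [-0.001,-0.004,0.031,0]
  ]
}}

```text
time: 2.53
tool_pos: [0.4538, 0.0199, 0.0594]
tool_rot: [-0.0, 0.282, 0.959, -0.0]
contact_force: [-0.3, 1.3, 0.4]
gripper_width: 1.002
```

```bash
python3 -c "
from h import *
rel(.4557,.0205,.061,57)"
```

```text
t 2.53 pos [0.4538 0.0199 0.0594] phi 57.2 local [-0.0013  0.0015 -0.0016] turn 0.2 F [-0.3  1.3  0.4] M [ 0.01 -0.08  0.01] w 1.002 q [-0.12 -0.19  2.15 -0.    1.19 -1.12]
```

Close the fingers.

>>> {"api": "jog_arm", "payload": {
  "targets": [
    [0,0,-0.001,0],
    [0,0,-0.001,0],
    [0,0,-0.001,0],
    [0,0,-0.001,0],
    [0,0,-0.001,0]
  ],
  "fingers": 0
}}

```text
time: 2.95
tool_pos: [0.456, 0.0227, 0.0621]
tool_rot: [0.002, 0.283, 0.959, 0.004]
contact_force: [3.9, 13.6, 1.7]
gripper_width: 0.385
```

>>> {"api": "jog_arm", "payload": {
  "targets": [
    [0,0,0,0],
    [0,0,0,0],
    [0,0,0,0],
    [0,0,0,0],
    [0,0,0,0]
  ]
}}

```text
time: 3.37
tool_pos: [0.456, 0.0227, 0.0621]
tool_rot: [0.002, 0.282, 0.959, 0.004]
contact_force: [3.1, 11.7, 3.1]
gripper_width: 0.383
```

```bash
python3 -c "
from h import *
rel(.4557,.0205,.061,57)"
```

```text
t 3.37 pos [0.456  0.0227 0.0621] phi 57.2 local [-0.0009 -0.0021  0.0011] turn 0.2 F [ 3.1 11.7  3.1] M [ 1.76 -0.54 -0.02] w 0.383 q [-0.12 -0.19  2.14  0.01  1.19 -1.12]
```

Width 0.383 (about 33 mm) means the pads are on the flats, and the moment about z is near zero, so they are aligned. I'll relax the 12 N side force, then turn.

>>> {"api": "jog_arm", "payload": {
  "targets": [
    [0,0.002,0,0],
    [0,0.002,0,5],
    [0,0.002,0,11],
    [0,0.002,0,17],
    [0,0.002,0,23]
  ]
}}

```text
time: 3.78
tool_pos: [0.4559, 0.0228, 0.062]
tool_rot: [0.0, 0.47, 0.883, 0.002]
contact_force: [-0.8, 5.0, 6.3]
gripper_width: 0.386
```

```bash
python3 -c "
from h import *
rel(.456,.0227,.061,-22.5)"
```

```text
t 3.78 pos [0.4559 0.0228 0.062 ] phi 34.0 local [-0.0001 -0.      0.001 ] turn 56.5 F [-0.8  5.   6.3] M [0.66 0.28 0.12] w 0.386 q [-0.11 -0.19  2.14  0.    1.19 -0.71]
```

The nut is turning with low force. I'll carry on.

>>> {"api": "jog_arm", "payload": {
  "targets": [
    [0,0,0,6],
    [0,0,0,12],
    [0,0,0,18],
    [0,0,0,24],
    [0,0,0,30]
  ]
}}

```text
time: 4.2
tool_pos: [0.4558, 0.0227, 0.062]
tool_rot: [-0.0, 0.682, 0.731, 0.001]
contact_force: [-1.6, 5.0, 7.6]
gripper_width: 0.383
```

>>> {"api": "jog_arm", "payload": {
  "targets": [
    [0,0,0,6],
    [0,0,0,12],
    [0,0,0,18],
    [0,0,0,23],
    [0,0,0,26]
  ]
}}

```text
time: 4.62
tool_pos: [0.4556, 0.0228, 0.062]
tool_rot: [-0.001, 0.829, 0.56, 0.001]
contact_force: [-2.7, 5.0, 8.2]
gripper_width: 0.382
```

```bash
python3 -c "
from h import *
rel(.456,.0227,.061,-22.5)"
```

```text
t 4.62 pos [0.4556 0.0228 0.062 ] phi -21.9 local [0.0001 0.0004 0.001 ] turn 0.6 F [-2.7  5.   8.2] M [0.74 0.49 0.12] w 0.382 q [-0.11 -0.19  2.14  0.    1.19  0.27]
```

The turn is done: θ ≈ 1.84 rad and the torque stays low. I'll release and rise.

>>> {"api": "jog_arm", "payload": {
  "targets": [
    [0,0,0,0],
    [0,0,0,0],
    [0,0,0,0],
    [0,0,0,0],
    [0,0,0,0]
  ],
  "fingers": 1
}}

```text
time: 5.03
tool_pos: [0.4547, 0.0216, 0.0601]
tool_rot: [-0.0, 0.828, 0.561, -0.0]
contact_force: [-0.4, 0.3, -0.4]
gripper_width: 0.997
```

>>> {"api": "jog_arm", "payload": {
  "targets": [
    [0,0,-0.02,0],
    [0,0,-0.055,0],
    [0,0,-0.095,0],
    [0,0,-0.135,0],
    [0,0,-0.17,0]
  ]
}}

```text
time: 5.45
tool_pos: [0.4549, 0.0216, 0.2328]
tool_rot: [0.001, 0.828, 0.561, 0.001]
contact_force: [0.8, -0.4, -0.0]
gripper_width: 1.002
```

>>> {"api": "jog_arm", "payload": {
  "targets": [
    [0,0,-0.03,0],
    [0,0,-0.06,0],
    [0,0,-0.08,0],
    [0,0,-0.08,0],
    [0,0,-0.08,0]
  ]
}}

```text
time: 5.87
tool_pos: [0.4554, 0.0216, 0.3114]
tool_rot: [0.001, 0.828, 0.561, 0.001]
contact_force: [-0.5, -0.3, -1.8]
gripper_width: 1.004
```

Run:
```python
from h import *
rel(.577,-.112,.30)
t=cams.grab_frame("top")
u=proj("top",[.4557,.0215,.08]).astype(int)
crop(t,180,160,100,90,6,"pics/d.png")
```

```text
t 5.87 pos [0.4554 0.0216 0.3114] phi -21.7 local [-0.079   0.1624  0.0118] turn None F [-0.5 -0.3 -1.8] M [ 0.03 -0.   -0.01] w 1.004 q [-0.12 -0.4   1.88 -0.    1.66  0.26]
```

View pics/d.png

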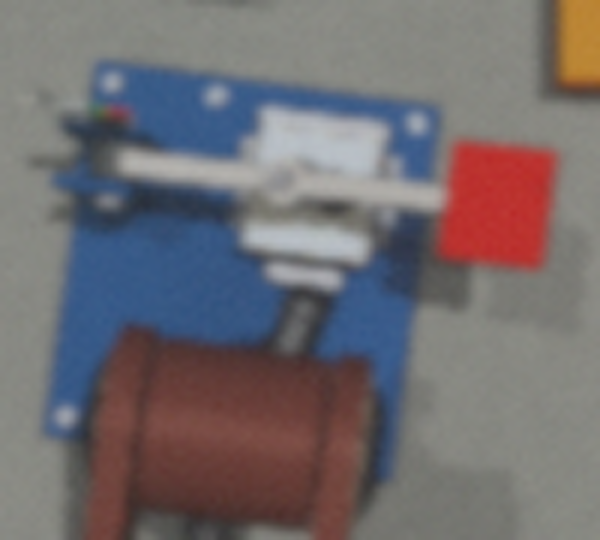

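The arm hides the nut, but the jaw plate at crop (305,275) has advanced onto the tin. I'll move above the paddle with the fingers shut, then check the nut.

>>> {"api": "jog_arm", "payload": {
  "targets": [
    [-0.014,0.03,0,0],
    [-0.033,0.068,0.005,0],
    [-0.051,0.105,0.01,0],
    [-0.068,0.14,0.01,0],
    [-0.079,0.162,0.01,0]
  ],
  "fingers": 0
}}

```text
time: 6.33
tool_pos: [0.5764, -0.114, 0.2959]
tool_rot: [-0.002, 0.828, 0.56, -0.002]
contact_force: [0.5, 0.8, 0.6]
gripper_width: 0.301
```

>>> {"api": "jog_arm", "payload": {
  "targets": [
    [0,0,0,0],
    [0,0,0,0],
    [0,0,0,0]
  ]
}}

```text
time: 6.58
tool_pos: [0.5751, -0.1111, 0.2982]
tool_rot: [-0.002, 0.828, 0.561, -0.001]
contact_force: [-0.3, 0.2, 0.1]
gripper_width: 0.004
```

Run:
```python
from h import *
rel(.577,-.112,.265)
t=cams.grab_frame("top");s=cams.grab_frame("scene")
a=cv2.resize(t[205:250,200:255],None,fx=10,fy=10,interpolation=cv2.INTER_CUBIC)
b=cv2.resize(s[115:205,230:292],(310,450),interpolation=cv2.INTER_CUBIC)
b=cv2.resize(s[115:205,230:279],(245,450),interpolation=cv2.INTER_CUBIC)
cv2.imwrite("pics/e.png",cv2.cvtColor(np.hstack([a,b]),cv2.COLOR_RGB2BGR))
```

```text
t 6.58 pos [ 0.5751 -0.1111  0.2982] phi -21.7 local [-0.0001  0.0023  0.0332] turn None F [-0.3  0.2  0.1] M [ 0.01 -0.   -0.04] w 0.004 q [-0.32 -0.07  1.62  0.    1.59  0.06]
```

View pics/e.png

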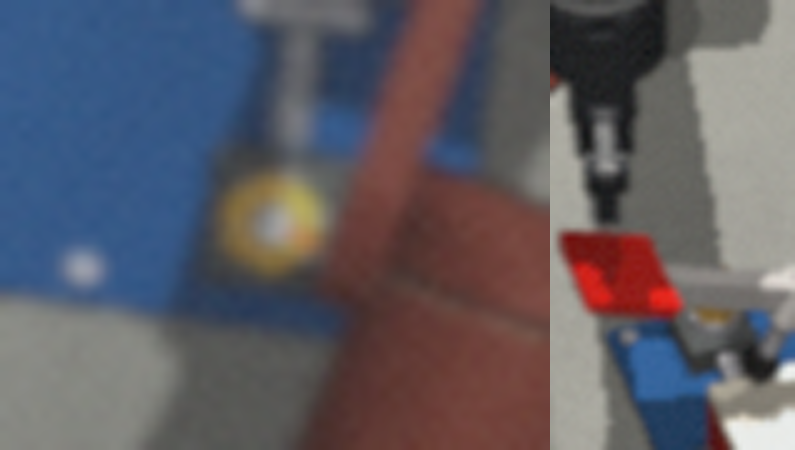

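The stripe at crop (305,240) against the centre (270,225) gives about 107°, or 1.87 rad, so the nut is tight. The fingertip is over the paddle. I'll push down gently along the paddle's arc.

>>> {"api": "jog_arm", "payload": {
  "targets": [
    [0,0.001,0.02,0],
    [0,0.001,0.035,0],
    [-0.003,0.002,0.05,0],
    [-0.006,0.003,0.065,0],
    [-0.008,0.003,0.078,0]
  ]
}}

```text
time: 7.1
tool_pos: [0.5764, -0.1211, 0.2239]
tool_rot: [0.003, 0.828, 0.561, 0.0]
contact_force: [-0.2, -4.4, 9.8]
gripper_width: -0.003
```

```bash
python3 -c "
from h import *
rel(.5745,-.128,.172)"
```

```text
t 7.1 pos [ 0.5764 -0.1211  0.2239] phi -21.7 local [-0.007   0.0005  0.0519] turn None F [-0.2 -4.4  9.8] M [-0.8  -0.05  0.08] w -0.003 q [-0.33 -0.03  1.71 -0.    1.46  0.05]
```

>>> {"api": "jog_arm", "payload": {
  "targets": [
    [-0.002,0,0.01,0],
    [-0.004,0,0.02,0],
    [-0.006,0,0.03,0],
    [-0.007,0,0.038,0],
    [-0.007,0,0.044,0]
  ]
}}

```text
time: 7.52
tool_pos: [0.5753, -0.1289, 0.1817]
tool_rot: [0.005, 0.828, 0.561, 0.001]
contact_force: [-0.9, -8.0, 12.1]
gripper_width: 0.001
```

>>> {"api": "jog_arm", "payload": {
  "targets": [
    [0,0,0.002,0],
    [0,0,0.004,0],
    [0,0,0.004,0],
    [0,0,0.004,0]
  ]
}}

```text
time: 7.85
tool_pos: [0.5752, -0.1292, 0.1788]
tool_rot: [0.005, 0.828, 0.561, 0.001]
contact_force: [-0.5, -6.2, 12.2]
gripper_width: 0.003
```

```bash
python3 -c "
from h import *
rel(.5745,-.128,.172)"
```

```text
t 7.85 pos [ 0.5752 -0.1292  0.1788] phi -21.7 local [ 0.0008 -0.0012  0.0068] turn None F [-0.5 -6.2 12.2] M [-1.26  0.07 -0.05] w 0.003 q [-0.34  0.    1.75 -0.    1.38  0.04]
```

>>> {"api": "jog_arm", "payload": {
  "targets": [
    [0.001,0,0.002,0],
    [0.002,0,0.004,0],
    [0.002,0,0.006,0],
    [0.002,0,0.007,0],
    [0.002,0,0.007,0]
  ]
}}

```text
time: 8.27
tool_pos: [0.5756, -0.1283, 0.1721]
tool_rot: [0.006, 0.828, 0.561, -0.0]
contact_force: [-2.4, -9.0, 13.7]
gripper_width: 0.002
```

>>> {"api": "jog_arm", "payload": {
  "targets": [
    [0,0,0,0],
    [0,0,0,0],
    [0,0,0,0],
    [0,0,0,0]
  ]
}}

```text
time: 8.6
tool_pos: [0.5757, -0.1283, 0.1723]
tool_rot: [0.006, 0.828, 0.561, -0.0]
contact_force: [-2.5, -8.8, 14.2]
gripper_width: -0.004
```

Run:
```python
from h import *
rel(.5745,-.128,.172)
s=cams.grab_frame("scene")
crop(s,240,140,95,75,8,"pics/f.png")
```

```text
t 8.6 pos [ 0.5757 -0.1283  0.1723] phi -21.7 local [-0.0002 -0.0012  0.0003] turn None F [-2.5 -8.8 14.2] M [-1.71  0.46 -0.01] w -0.004 q [-0.34  0.01  1.76 -0.01  1.37  0.04]
```

View pics/f.png

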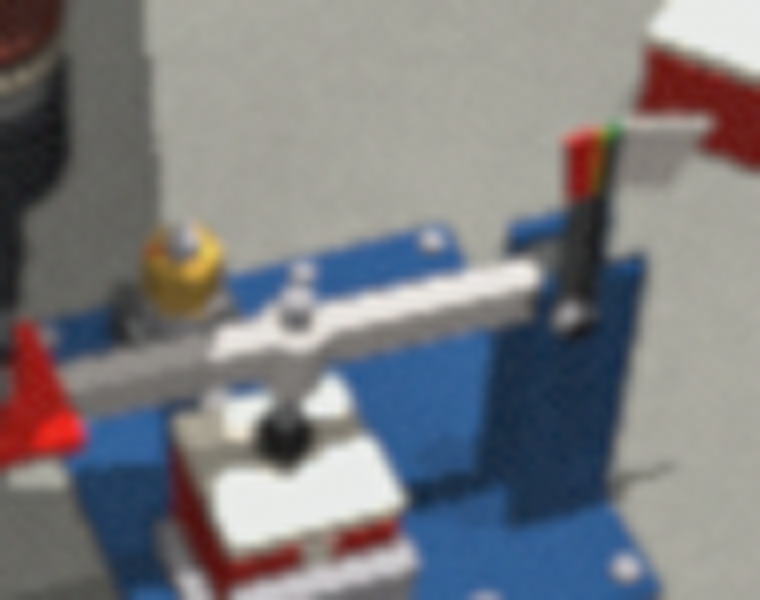

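The needle lies over the green segment at crop (612,135), clear of the yellow and red. The foot at (285,435) presses the lid. By geometry the lever is at about 0.352 rad. One short hold, then I hand in.

>>> {"api": "jog_arm", "payload": {
  "targets": [
    [0,0,0,0],
    [0,0,0,0],
    [0,0,0,0],
    [0,0,0,0],
    [0,0,0,0]
  ]
}}

```text
time: 9.07
tool_pos: [0.5757, -0.1283, 0.1723]
tool_rot: [0.006, 0.828, 0.561, -0.0]
contact_force: [-2.8, -8.7, 13.6]
gripper_width: -0.005
```

```bash
python3 -c "
from h import *
rel(.5745,-.128,.172)
print(manip.job_done())
rel(.5745,-.128,.172)"
```

```text
t 9.07 pos [ 0.5757 -0.1283  0.1723] phi -21.7 local [-0.0002 -0.0012  0.0003] turn None F [-2.8 -8.7 13.6] M [-1.65  0.43 -0.01] w -0.005 q [-0.34  0.01  1.76 -0.01  1.37  0.04]
the job is handed in; nothing more can be done
None
the job is handed in; nothing more can be done
```

I turned the nut tight so the jaw clamped the tin. I then pushed the paddle down into the green band and handed the job in at 9.1 s, still holding it. No verdict was reported.

- **Nut:** I gripped it on its flats and turned it about 79° clockwise. The tool angle puts it at about 1.84 rad, and the stripe in the picture at about 1.87 rad.
- **Lever:** The last picture showed the needle over the green segment and the foot on the lid. The fingertip height of 172 mm puts the lever at about 0.35 rad, with about 14 N of steady downward push.
- **Side force:** There was also a steady sideways force of about 9 N at the paddle, which I take to be friction. Nothing slipped.
- **Not measured directly:** I inferred the jaw and foot contact forces from the geometry. I did not re-measure the tin's position or the bystanders; I saw no sign of contact with them.

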